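# Shim the rocking counting scale

## Task

The counting scale rocks because the foot under its corner with the round bubble level has lost its rubber pad. Push the orange wedge along the bench, thin edge first, under that bare foot until the scale stands level and no longer rocks, then press down on the casing over that foot with a fingertip, about as firmly as on a doorbell, to prove that it is steady. Push only: do not grip or lift the wedge or the scale, do not shove the scale out of place, and leave the other things on the bench alone.

Things in the scene. Friction and masses are not known exactly. Their poses are not given: they have to be found in the camera images.
- scale: grey counting scale, 4.3 to 5.9 kg, loose on the bench (z = 0), casing 320 (x) x 270 (y) mm, its underside at 22 mm, top of pan at 85. Origin: at bench level below the middle of the casing; x to the rear, away from the sloping front panel with the keys; y to the operator's left; z up. Feet at x = +-135, y = +-110; three have rubber pads 24 mm across, 10 high. It starts level
- bare_foot: rounded steel stud end, 16 mm across, all that is left of the foot at the scale's (-135, -110), under the corner with the green bubble level. Origin: its lowest point, hanging 10 mm above the bench; that corner dips when pressed with 4 to 7 N
- corner (a point): point on top of the casing straight above the bare foot, 54 mm above the bench; the panel there slopes down 9 degrees to the front. Press here
- wedge: orange hard plastic wedge, 130 x 45 mm, 70 g, flat on the bench. Origin: centre of its underside; x to the thin edge (x = +65, 2 mm thick); the upright butt (x = -65) is 18 mm high, the top slopes evenly: 10 mm at x = 0, where it meets the foot. It slides at under 1 N; from contact the push needed climbs some 3 N per mm, 5 to 8 N makes it tight and it stays; over 12 N may shove the scale
- weight: steel check weight, 46 mm across, 62 mm high, 0.5 kg, with a knob. Origin: centre of its underside. Leave alone
- tape: roll of yellow tape standing on its flat side, 96 mm across, 50 mm high. Origin: centre of its underside. Leave alone
- carton: small red and brown carton of screws, 75 x 55 x 45 mm. Origin: centre of its underside. Leave alone
Things that resemble listed ones, but are neither listed nor needed, are in the scene too. Several things have the shape of the wedge; the one meant has the colours described above.

How it is judged:
By the outcome, as a careful person would: the job done as asked, in the order asked, and still so for the second after the job is handed in, with the robot touching nothing.
It also fails if it takes over 58 s, if anything falls off the work surface, if the arm or the gripper's body presses on something with over 40 N, if the wrist force passes 120 N, or if a joint passes its speed limit or range.

## Robot

A 6-joint arm with a two-finger parallel gripper is mounted at the origin on the work surface. World frame = base frame: x ahead of the robot, y to its left, z up, the work surface at z = 0. Lengths are in m, angles in rad, forces in N, time in s.
With the tool pointing down it reaches from about 0.35 to 0.775 m from the base axis. Payload 5.5 kg.
Tool frame: the origin (TCP) lies at the very end of the fingers, on their centre line; the grasp point (between the pads) lies 19 mm behind it (env.grasp_offset is the distance from the TCP to the grasp point, in m); z points along the fingers, x is the direction in which the jaws open and shut, and the axes are right-handed (so a half turn about z gives the same grasp; the last joint's range is limited). The gripper opens to 85 mm and grips with 20 to 120 N. Pads are 22 mm wide; open, the fingers measure 114 mm over their backs; the gripper's body (76 mm by 85 mm) begins 54 mm behind the grasp point. The pads swing forward as they close: fully open they stand 13 mm farther back than shut.
Start: joints at [-1.469, 0.313, 0.046, 1.304, 0, 1.431], TCP at [0.138, -0.558, 0.231] pointing down, gripper open.
Joint ranges: [-2.76, 2.76], [-0.86, 1.69], [-1.03, 1.26], [-2.2, 2.34], [-1.47, 1.5], [-3.14, 3.14]. Speed limits (rad/s): [2.57, 2.57, 3.14, 3.14, 3.14, 3.14].

## Interface

Orientations are given as a unit quaternion [w, x, y, z].
In Python, from workcell import status, viewer, env gives the robot as it stands.
- The arm moves only by the tool carry_out, never from a script. Its argument "plan" is a list of rows, each an object of numbers: "x", "y", "z": the shift along the tool's x, y, z in m; "ax", "ay", "az": the turn, a rotation vector about the tool's x, y, z in rad; "hand": the opening, from 0 (shut) to 1 (fully open). In form: [{"x": .., "y": .., "z": .., "ax": .., "ay": .., "az": .., "hand": ..}, ...]. A call has 1 to 12 rows; each row is the pose to reach, as a shift and turn from the pose measured when the call began, along the tool's axes at that moment; what a row does not reach only later rows make up. A row lasts 1/12 s, in which the tool goes at most 41.7 mm and 7.16 degrees, less where a joint would pass 70% of its speed; a pose out of reach is approached as far as the arm can. A call with a gripper value outside its range is refused whole. The fingers move at their own pace and stop on an object; "squeeze" is the grip in N (left out, the last holds). Time passes only in rows, so rows that repeat a pose let the fingers close. It gives the time, the measured TCP pose, the force and the opening at its end, in the units of the state.
- status.get_state(): the state, without advancing time (a new reading comes with each control period).
- viewer.read_camera(name): name is "scene" or "top"; returns the picture (420x560x3 uint8, red, green, blue); there is no depth.
- viewer.camera_model(name): a dict with "vfov" (degrees; the focal length in pixels is half the picture's height over the tangent of half this angle, whatever the lens; pixels are square), "cx", "cy" (the principal point, pixels), "k1" (the pictures are not rectified: a ray, as slopes to the right and down, at radius r is drawn at 1 + k1 r^2 times it, then the intrinsics apply), "T" (4x4, takes a point from camera to world coordinates). Camera axes: x right, y down, z forward; pixel columns grow to the right and rows downward; lengths in m; the calibration is good to about 2 mm. A picture is of the moment at which its call begins. camera_model takes no time and is no camera call.
- env.hand_in(): hands the job in, once; it reports no verdict.
The state is a dict: "clock": time; "joint_pos": joint angles; "qvel": joint speeds; "tau": joint torques, N m; "tcp_pos": TCP position; "orientation": TCP orientation; "wrist_force": force on the tool from outside, world axes, zero at the start; "ft_torque": the same for the moment, N m; "finger_gap": finger opening in m.
Only numpy, scipy, OpenCV 4.12 (cv2) and the standard library are available. Lean on these libraries where they do the work, as an engineer would, in place of code of your own. Each camera call takes 0.05 s, during which the arm holds its last target.

## Working session

There is one attempt and no reset: what is moved stays moved. The work goes in short steps, Python scripts to look and compute and a tool call to move; the robot and the scene stay as the last step left them, time stands still between calls to the robot, and variables do not carry over. Pictures are saved under pics/ and viewed, and the job is handed in when it is done.

Besides the shell and the picture viewer there is one more tool, called after "Call:" by a JSON object that holds its "op" and its "data". carry_out: Moves the arm, as the interface text tells. Its arguments: {"type":"object","properties":{"plan":{"type":"array"},"squeeze":{"type":"number"}},"required":["plan"]}

```bash
ls; mkdir -p pics; python3 - <<'E'
from workcell import status, viewer, env
import cv2,numpy as np
print(status.get_state())
for n in("scene","top"):
    im=viewer.read_camera(n); cv2.imwrite(f"pics/{n}0.png",im[:,:,::-1]); print(n,viewer.camera_model(n))
E
```

```text
pics
{'clock': 0.0, 'joint_pos': array([-1.46858784e+00,  3.13995755e-01,  4.49544899e-02,  1.30354816e+00,
        2.35630753e-05,  1.43118179e+00]), 'qvel': array([ 0.00019353,  0.00089184,  0.00146495, -0.00058005, -0.0006673 ,
       -0.00051732]), 'tau': array([-4.97424971e-04, -4.80624747e+01,  2.98533458e+01,  1.93599978e-02,
       -1.43660513e-04,  8.02931993e-06]), 'tcp_pos': array([ 0.13763499, -0.55777012,  0.23040146]), 'orientation': array([-6.53875777e-04,  7.87233126e-01, -6.16654848e-01, -6.13504649e-04]), 'wrist_force': array([-0.34623552, -0.46596627,  0.7971318 ]), 'ft_torque': array([ 0.00190949,  0.00543946, -0.03265733]), 'finger_gap': 0.08520483471855414}
scene {'vfov': 53.69242151090228, 'cx': 278.28996708273127, 'cy': 206.6780593560048, 'k1': -0.06447482550700964, 'T': array([[ 0.74847888,  0.391036  , -0.53560266,  1.02052883],
       [ 0.66315415, -0.43837451,  0.60667484, -0.6022959 ],
       [ 0.00243715, -0.80927043, -0.58743121,  0.59609953],
       [ 0.        ,  0.        ,  0.        ,  1.        ]])}
top {'vfov': 57.87317582988639, 'cx': 277.87889155039056, 'cy': 207.41435621077497, 'k1': -0.06832932352006169, 'T': array([[ 0.02605053, -0.99719291,  0.07019736,  0.45040844],
       [-0.99964557, -0.02637122, -0.00364547, -0.04790156],
       [ 0.00548642, -0.07007751, -0.99752646,  0.96368652],
       [ 0.        ,  0.        ,  0.        ,  1.        ]])}
```

View pics/scene0.png

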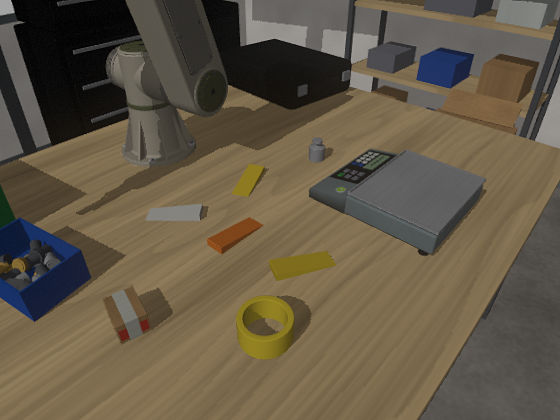

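View pics/top0.png

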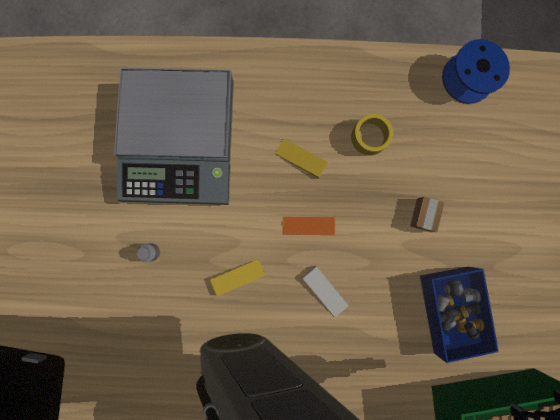

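```bash
cat > h.py <<'E'
from workcell import status, viewer, env
import cv2,numpy as np
def K(n):
    m=viewer.camera_model(n); f=210/np.tan(np.radians(m["vfov"]/2))
    return m,f
def ray(n,uv):
    m,f=K(n); p=np.atleast_2d(np.array(uv,float)); d=(p-[m["cx"],m["cy"]])/f
    s=d.copy()
    for _ in range(30): s=d/(1+m["k1"]*(s**2).sum(1,keepdims=True))
    D=np.c_[s,np.ones(len(s))]@m["T"][:3,:3].T
    return m["T"][:3,3],D
def plane(n,uv,z):
    o,D=ray(n,uv); return o+D*((z-o[2])/D[:,2])[:,None]
def proj(n,P):
    m,f=K(n); P=np.atleast_2d(P); c=(P-m["T"][:3,3])@m["T"][:3,:3]; s=c[:,:2]/c[:,2:]
    return s*(1+m["k1"]*(s**2).sum(1,keepdims=True))*f+[m["cx"],m["cy"]]
def tri(uvs,uvt):
    o1,d1=ray("scene",uvs);o2,d2=ray("top",uvt);d1=d1[0];d2=d2[0]
    A=np.c_[d1,-d2];t=np.linalg.lstsq(A,o2-o1,rcond=None)[0]
    a=o1+t[0]*d1;b=o2+t[1]*d2
    return (a+b)/2,np.linalg.norm(a-b)
def omask(im):
    h=cv2.cvtColor(im,cv2.COLOR_RGB2HSV); return cv2.inRange(h,(3,170,110),(13,255,255))
def snap(k):
    o={}
    for n in("scene","top"):
        o[n]=viewer.read_camera(n); cv2.imwrite(f"pics/{n}{k}.png",o[n][:,:,::-1])
    return o
def crop(im,x0,y0,x1,y1,s,name):
    cv2.imwrite(f"pics/{name}.png",cv2.resize(im[y0:y1,x0:x1,::-1] if im.shape[2]==3 else im,None,fx=s,fy=s,interpolation=cv2.INTER_CUBIC))
E
python3 - <<'E'
from h import *
for n in("scene","top"):
    im=cv2.imread(f"pics/{n}0.png")[:,:,::-1]; m=omask(im)
    c=max(cv2.findContours(m,cv2.RETR_EXTERNAL,cv2.CHAIN_APPROX_NONE)[0],key=cv2.contourArea)
    r=cv2.minAreaRect(c); print(n,r,cv2.approxPolyDP(c,3,True)[:,0].tolist())
a=cv2.imread("pics/scene0.png")[200:260,195:275]
b=cv2.imread("pics/top0.png")[200:250,270:350]
c=cv2.imread("pics/scene0.png")[160:230,300:380]
d=cv2.imread("pics/top0.png")[150:220,170:250]
f=lambda a:cv2.resize(a,(400,300),interpolation=cv2.INTER_CUBIC)
cv2.imwrite("pics/crop0.png",np.vstack([np.hstack([f(a),f(b)]),np.hstack([f(c),f(d)])]))
E
```

```text
scene ((233.6028594970703, 232.45419311523438), (19.718517303466797, 55.308528900146484), 55.66978073120117) [[262, 225], [247, 218], [208, 238], [208, 244], [221, 253], [223, 245]]
top ((308.5, 225.5), (17.0, 51.0), 90.0) [[283, 217], [283, 233], [334, 234], [333, 217]]
```

View pics/crop0.png

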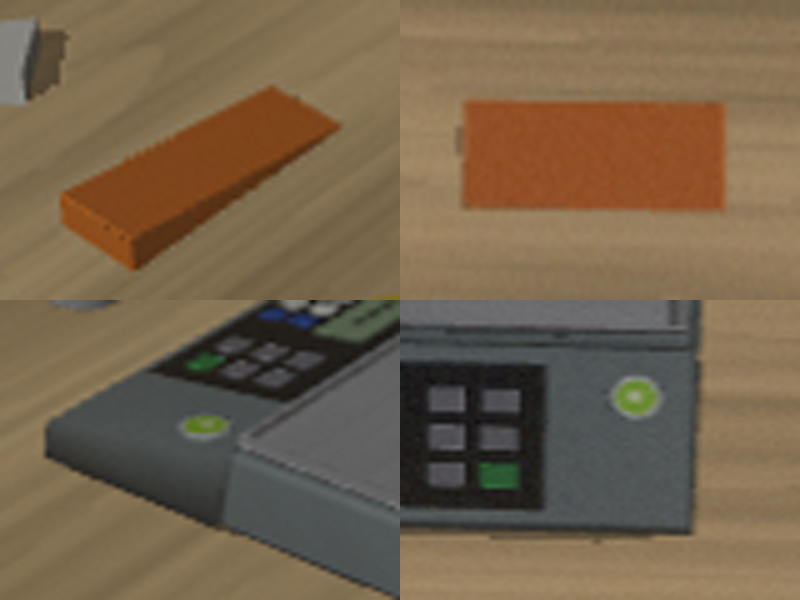

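```bash
python3 - <<'E'
from h import *
np.set_printoptions(precision=4,suppress=True)
# wedge: bottom outline z
print("scene: thin near",plane("scene",[[262,225],[247,218]],0.002),"butt top",plane("scene",[[208,238],[223,245]],0.018),"butt bottom",plane("scene",[[208,244],[221,253]],0.0))
print("top thin",plane("top",[[282.5,216.5],[282.5,233.5]],0.002),"butt",plane("top",[[334.5,217],[334.5,234]],0.018))
# scale casing: corners in top
im=cv2.imread("pics/top0.png")
c=cv2.resize(im[55:215,105:245],None,fx=4.2,fy=3.75,interpolation=cv2.INTER_CUBIC) if 0 else cv2.resize(im[60:215,105:245],None,fx=3.8,fy=3.8,interpolation=cv2.INTER_CUBIC)
cv2.imwrite("pics/sc.png",c)
c=cv2.resize(cv2.imread("pics/scene0.png")[140:260,300:490],None,fx=4,fy=4,interpolation=cv2.INTER_CUBIC); cv2.imwrite("pics/sc2.png",c)
E
```

```text
scene: thin near [[ 0.4984 -0.0673  0.002 ]
 [ 0.454  -0.0716  0.002 ]] butt top [[ 0.4567 -0.1918  0.018 ]
 [ 0.4977 -0.1856  0.018 ]] butt bottom [[ 0.4545 -0.1923  0.    ]
 [ 0.4973 -0.1929  0.    ]]
top thin [[ 0.4953 -0.0637  0.002 ]
 [ 0.4523 -0.0648  0.002 ]] butt [[ 0.4967 -0.1933  0.018 ]
 [ 0.4543 -0.194   0.018 ]]
```

View pics/sc.png

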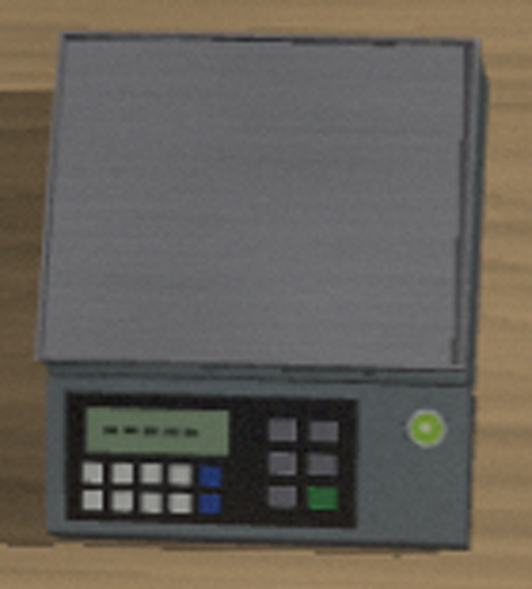

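View pics/sc2.png

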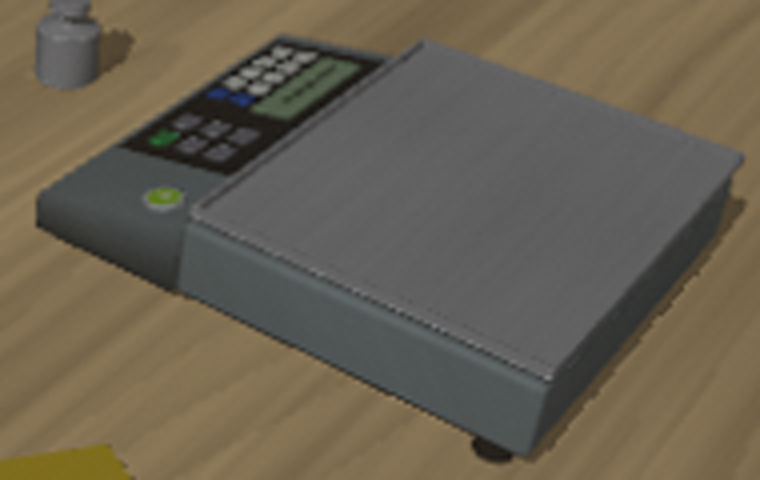

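```bash
python3 - <<'E'
from h import *
np.set_printoptions(precision=4,suppress=True)
print("scene bottom FR,RR",plane("scene",[[309.3,196.5],[432.5,254.3]],0.022))
print("top FR,FL bottom",plane("top",[[228.4,204.5],[117.4,201.3]],0.022))
print("top FR,RR right edge",plane("top",[[228.4,165],[228.4,200]],0.022))
print("pan corners z85",plane("top",[[121.5,69.0],[230.5,70],[228,157.3],[115,154.5]],0.085))
print("foot RR", plane("scene",[[300+495/4,140+458/4]],0.0))
print(tri([300+163/4,140+198/4],[105+426/3.8,60+428/3.8]))
E
```

```text
scene bottom FR,RR [[0.5255 0.0726 0.022 ]
 [0.8439 0.0768 0.022 ]]
top FR,FL bottom [[0.5207 0.0719 0.022 ]
 [0.5214 0.3523 0.022 ]]
top FR,RR right edge [[0.62   0.0755 0.022 ]
 [0.5319 0.0723 0.022 ]]
pan corners z85 [[0.839  0.3372 0.085 ]
 [0.8401 0.0713 0.085 ]
 [0.6269 0.0689 0.085 ]
 [0.6277 0.3381 0.085 ]]
foot RR [[0.8232 0.0898 0.    ]]
(array([0.5949, 0.0979, 0.0605]), np.float64(0.0027759543621263295))
```

Orange wedge candidates. The shapes are orange at top (308,226) / scene (236,235), yellow at top (301,158) and (237,277), and grey at top (325,291). Only the first is orange, and the crop confirms it. Its butt is towards -y (scene 215,245) and its thin edge towards +y. The bubble level is at top (217,172), so the bare foot is near (0.548, 0.096). The wedge centre is near (0.475, -0.129).

The plan is to push the wedge about 73 mm sideways in +x, then in +y by its butt.

Call:
{"op": "carry_out", "data": {"plan": [{"x":-0.027,"y":-0.031,"z":0.01,"az":0.02,"hand":0.4},{"x":-0.055,"y":-0.062,"z":0.02,"az":0.04,"hand":0.4},{"x":-0.082,"y":-0.093,"z":0.03,"az":0.08,"hand":0.4},{"x":-0.11,"y":-0.124,"z":0.04,"az":0.1,"hand":0.4},{"x":-0.137,"y":-0.155,"z":0.05,"az":0.12,"hand":0.4},{"x":-0.165,"y":-0.186,"z":0.06,"az":0.14,"hand":0.4},{"x":-0.192,"y":-0.217,"z":0.07,"az":0.16,"hand":0.4},{"x":-0.22,"y":-0.248,"z":0.08,"az":0.18,"hand":0.4},{"x":-0.247,"y":-0.279,"z":0.09,"az":0.2,"hand":0.4},{"x":-0.274,"y":-0.309,"z":0.1,"az":0.22,"hand":0.4},{"x":-0.302,"y":-0.34,"z":0.11,"az":0.241,"hand":0.4},{"x":-0.329,"y":-0.371,"z":0.12,"az":0.241,"hand":0.4}]}}

```text
schema error: expected keys x, y, z, ax, ay, az, hand
```

Call:
{"op": "carry_out", "data": {"plan": [{"x":-0.027,"y":-0.031,"z":0.01,"ax":0,"ay":0,"az":0.02,"hand":0.4},{"x":-0.055,"y":-0.062,"z":0.02,"ax":0,"ay":0,"az":0.04,"hand":0.4},{"x":-0.082,"y":-0.093,"z":0.03,"ax":0,"ay":0,"az":0.06,"hand":0.4},{"x":-0.11,"y":-0.124,"z":0.04,"ax":0,"ay":0,"az":0.08,"hand":0.4},{"x":-0.137,"y":-0.155,"z":0.05,"ax":0,"ay":0,"az":0.1,"hand":0.4},{"x":-0.165,"y":-0.186,"z":0.06,"ax":0,"ay":0,"az":0.12,"hand":0.4},{"x":-0.192,"y":-0.217,"z":0.07,"ax":0,"ay":0,"az":0.15,"hand":0.4},{"x":-0.22,"y":-0.248,"z":0.08,"ax":0,"ay":0,"az":0.18,"hand":0.4},{"x":-0.247,"y":-0.279,"z":0.09,"ax":0,"ay":0,"az":0.2,"hand":0.4},{"x":-0.274,"y":-0.309,"z":0.1,"ax":0,"ay":0,"az":0.22,"hand":0.4},{"x":-0.302,"y":-0.34,"z":0.11,"ax":0,"ay":0,"az":0.241,"hand":0.4},{"x":-0.329,"y":-0.371,"z":0.12,"ax":0,"ay":0,"az":0.241,"hand":0.4}]}}

```text
clock: 1.1
tcp_pos: [0.4135, -0.1559, 0.1131]
orientation: [0.0, -0.707, 0.707, 0.001]
wrist_force: [1.1, -0.7, 0.6]
finger_gap: 0.0341
```

Call:
{"op": "carry_out", "data": {"plan": [{"x":-0.003,"y":-0.003,"z":0.03,"ax":0,"ay":0,"az":0,"hand":0.4},{"x":-0.005,"y":-0.003,"z":0.06,"ax":0,"ay":0,"az":0,"hand":0.4},{"x":-0.005,"y":-0.003,"z":0.09,"ax":0,"ay":0,"az":0,"hand":0.4},{"x":-0.005,"y":-0.003,"z":0.105,"ax":0,"ay":0,"az":0,"hand":0.4},{"x":-0.005,"y":-0.003,"z":0.109,"ax":0,"ay":0,"az":0,"hand":0.4},{"x":-0.005,"y":-0.003,"z":0.109,"ax":0,"ay":0,"az":0,"hand":0.4}]}}

```text
clock: 1.6
tcp_pos: [0.4152, -0.15, 0.003]
orientation: [0.0, -0.707, 0.707, 0.002]
wrist_force: [-0.5, -0.1, -0.1]
finger_gap: 0.0338
```

```bash
python3 - <<'E'
from h import *
o=snap(1); crop(o["scene"],150,150,350,300,4,"s1c"); print(status.get_state()["tcp_pos"])
E
```

```text
[ 0.41694927 -0.15117528  0.00480713]
```

View pics/s1c.png

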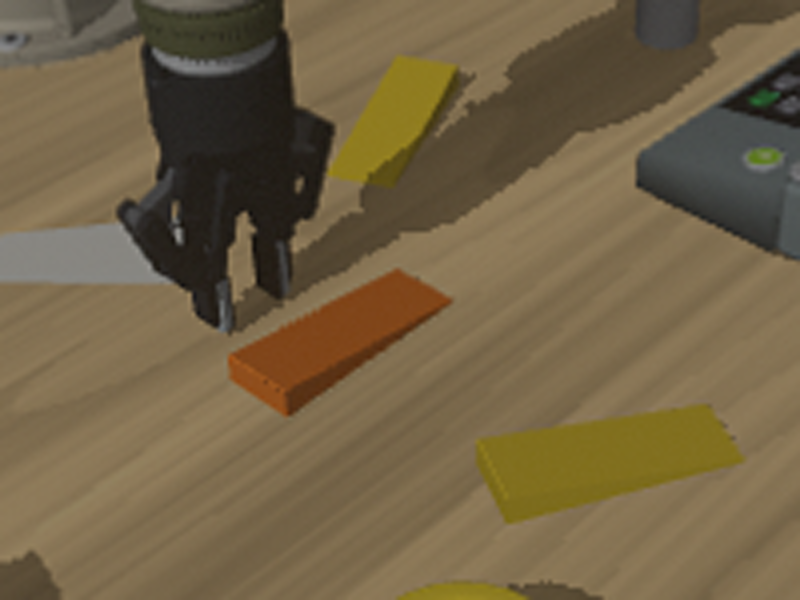

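Call:
{"op": "carry_out", "data": {"plan": [{"x":0,"y":-0.01,"z":0.001,"ax":0,"ay":0,"az":0,"hand":0.4},{"x":0,"y":-0.02,"z":0.001,"ax":0,"ay":0,"az":0,"hand":0.4},{"x":0,"y":-0.028,"z":0.001,"ax":0,"ay":0,"az":0,"hand":0.4},{"x":0,"y":-0.036,"z":0.001,"ax":0,"ay":0,"az":0,"hand":0.4},{"x":0,"y":-0.045,"z":0.001,"ax":0,"ay":0,"az":0,"hand":0.4},{"x":0,"y":-0.054,"z":0.001,"ax":0,"ay":0,"az":0,"hand":0.4},{"x":0,"y":-0.063,"z":0.001,"ax":0,"ay":0,"az":0,"hand":0.4},{"x":0,"y":-0.072,"z":0.001,"ax":0,"ay":0,"az":0,"hand":0.4},{"x":0,"y":-0.08,"z":0.001,"ax":0,"ay":0,"az":0,"hand":0.4},{"x":0,"y":-0.086,"z":0.001,"ax":0,"ay":0,"az":0,"hand":0.4},{"x":0,"y":-0.09,"z":0.001,"ax":0,"ay":0,"az":0,"hand":0.4},{"x":0,"y":-0.092,"z":0.001,"ax":0,"ay":0,"az":0,"hand":0.4}]}}

```text
clock: 2.7
tcp_pos: [0.5096, -0.1512, 0.0038]
orientation: [0.001, -0.707, 0.707, 0.0]
wrist_force: [-0.6, 1.0, 1.5]
finger_gap: 0.034
```

```bash
cat >> h.py <<'E'
def wedge(im):
    c=max(cv2.findContours(omask(im),cv2.RETR_EXTERNAL,cv2.CHAIN_APPROX_NONE)[0],key=cv2.contourArea)
    return cv2.approxPolyDP(c,3,True)[:,0].tolist(), c
E
python3 - <<'E'
from h import *
np.set_printoptions(precision=4,suppress=True)
o=snap(2); s=status.get_state(); print(s["tcp_pos"],s["wrist_force"])
for n in o: print(n,wedge(o[n])[0])
crop(o["scene"],180,140,380,290,4,"s2c"); crop(o["top"],170,130,370,280,4,"t2c")
E
```

```text
[ 0.5092 -0.1512  0.0038] [ 0.0325 -0.3963  1.2089]
scene [[284, 237], [270, 230], [231, 251], [229, 258], [243, 267], [244, 261]]
top [[284, 206], [305, 204], [311, 190], [284, 190]]
```

View pics/s2c.png

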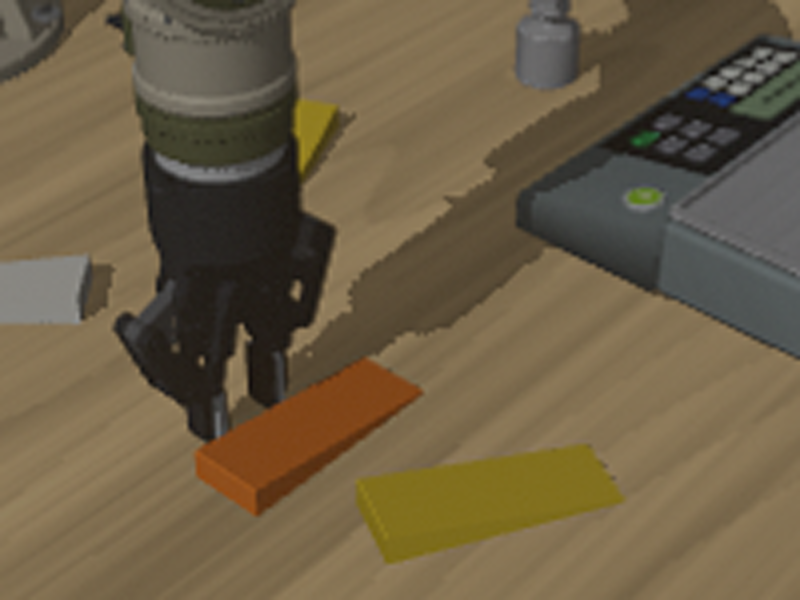

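View pics/t2c.png

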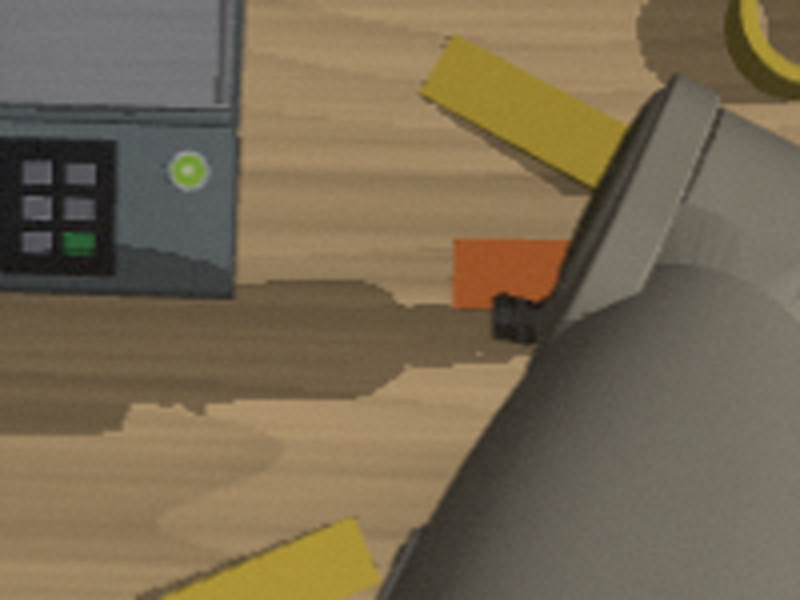

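```bash
python3 - <<'E'
from h import *
np.set_printoptions(precision=4,suppress=True)
print(plane("scene",[[284,237],[270,230]],0.002),plane("scene",[[229,258],[243,267]],0.0),plane("scene",[[231,251],[244,261]],.018))
print(plane("top",[[283.5,206.5],[283.5,189.7]],0.002),plane("top",[[311,189.7]],.011))
E
```

```text
[[ 0.5641 -0.0659  0.002 ]
 [ 0.5244 -0.0685  0.002 ]] [[ 0.5213 -0.1921  0.    ]
 [ 0.5622 -0.1914  0.    ]] [[ 0.524  -0.1873  0.018 ]
 [ 0.5653 -0.1904  0.018 ]]
[[ 0.5208 -0.0656  0.002 ]
 [ 0.5637 -0.0646  0.002 ]] [[ 0.5645 -0.1338  0.011 ]]
```

Call:
{"op": "carry_out", "data": {"plan": [{"x":0,"y":-0.003,"z":0.0,"ax":0,"ay":0,"az":0,"hand":0.4},{"x":0,"y":-0.005,"z":0.0,"ax":0,"ay":0,"az":0,"hand":0.4},{"x":0,"y":-0.005,"z":0.0,"ax":0,"ay":0,"az":0,"hand":0.4},{"x":0,"y":0.01,"z":0.0,"ax":0,"ay":0,"az":0,"hand":0.4},{"x":0,"y":0.02,"z":-0.01,"ax":0,"ay":0,"az":0,"hand":0.2},{"x":0.02,"y":0.02,"z":-0.04,"ax":0,"ay":0,"az":0,"hand":0.2},{"x":0.05,"y":0.01,"z":-0.06,"ax":0,"ay":0,"az":0,"hand":0.2},{"x":0.08,"y":-0.02,"z":-0.06,"ax":0,"ay":0,"az":0,"hand":0.2},{"x":0.085,"y":-0.039,"z":-0.06,"ax":0,"ay":0,"az":0,"hand":0.2},{"x":0.085,"y":-0.039,"z":-0.06,"ax":0,"ay":0,"az":0,"hand":0.2}]}}

```text
clock: 3.63
tcp_pos: [0.5525, -0.2398, 0.065]
orientation: [0.002, -0.706, 0.708, -0.003]
wrist_force: [0.4, 0.6, -0.7]
finger_gap: 0.0171
```

```bash
python3 - <<'E'
from h import *
np.set_printoptions(precision=4,suppress=True)
o=snap(3); s=status.get_state(); print(s["tcp_pos"],s["joint_pos"],s["finger_gap"],s["clock"])
for n in o: print(n,wedge(o[n])[0])
E
```

```text
[ 0.548  -0.2364  0.0633] [-0.5425  0.4543 -0.1722  0.9453  0.0014  2.5998] 0.016962309007360593 3.7333
scene [[286, 238], [241, 263], [233, 256], [251, 242], [233, 252], [231, 259], [245, 269], [247, 262]]
top [[284, 188], [284, 204], [334, 205], [334, 188]]
```

View pics/scene3.png

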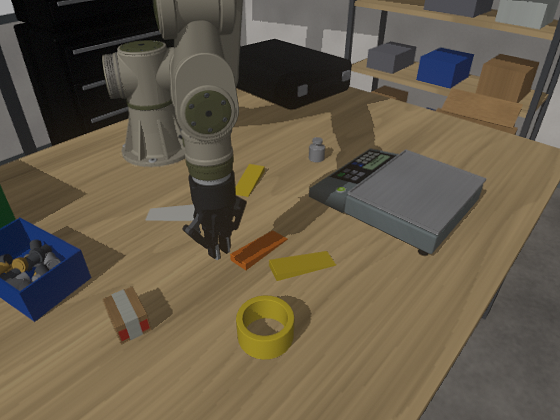

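Call:
{"op": "carry_out", "data": {"plan": [{"x":0,"y":0,"z":0,"ax":0,"ay":0,"az":-0.12,"hand":0.2},{"x":0,"y":0,"z":0,"ax":0,"ay":0,"az":-0.24,"hand":0.2},{"x":0,"y":0,"z":0,"ax":0,"ay":0,"az":-0.36,"hand":0.2},{"x":0,"y":0,"z":0,"ax":0,"ay":0,"az":-0.48,"hand":0.2},{"x":0,"y":0,"z":0,"ax":0,"ay":0,"az":-0.6,"hand":0.2},{"x":0,"y":0,"z":0,"ax":0,"ay":0,"az":-0.72,"hand":0.2},{"x":0,"y":0,"z":0,"ax":0,"ay":0,"az":-0.84,"hand":0.2},{"x":0,"y":0,"z":0,"ax":0,"ay":0,"az":-0.96,"hand":0.2},{"x":0,"y":0,"z":0,"ax":0,"ay":0,"az":-1.08,"hand":0.2},{"x":0,"y":0,"z":0,"ax":0,"ay":0,"az":-1.2,"hand":0.2},{"x":0,"y":0,"z":0,"ax":0,"ay":0,"az":-1.32,"hand":0.2},{"x":0,"y":0,"z":0,"ax":0,"ay":0,"az":-1.44,"hand":0.2}]}}

```text
clock: 4.73
tcp_pos: [0.5462, -0.2349, 0.0628]
orientation: [-0.001, 0.998, -0.062, -0.001]
wrist_force: [-1.1, -0.5, -0.5]
finger_gap: 0.0172
```

```bash
python3 - <<'E'
from h import *
np.set_printoptions(precision=4,suppress=True)
s=status.get_state(); print(s["tcp_pos"],s["orientation"],s["joint_pos"])
from scipy.spatial.transform import Rotation as R
q=s["orientation"];M=R.from_quat(q[[1,2,3,0]]).as_matrix();print(M)
Mt=np.array([[1,0,0],[0,-1,0],[0,0,-1.]]); print("turn",R.from_matrix(M.T@Mt).as_rotvec(), "shift",M.T@(np.array([.548,-.225,.0035])-s["tcp_pos"]))
print("thin",plane("top",[[283.5,187.7],[283.5,204.7]],0.002),"butt",plane("top",[[334.5,205.2],[334.5,188]],0.018))
E
```

```text
[ 0.5462 -0.2349  0.0628] [-0.0015  0.9981 -0.0624 -0.0013] [-0.5418  0.4529 -0.1759  0.9456  0.0014  1.1538]
[[ 0.9922 -0.1245 -0.0024]
 [-0.1245 -0.9922  0.0031]
 [-0.0028 -0.0027 -1.    ]]
turn [-0.0029  0.0026 -0.1248] shift [ 0.0007 -0.0099  0.0594]
thin [[ 0.5688 -0.0644  0.002 ]
 [ 0.5254 -0.0655  0.002 ]] butt [[ 0.5263 -0.1929  0.018 ]
 [ 0.5696 -0.1922  0.018 ]]
```

Call:
{"op": "carry_out", "data": {"plan": [{"x":0,"y":0,"z":0.01,"ax":0,"ay":0,"az":-0.12,"hand":0.12},{"x":0,"y":0,"z":0.03,"ax":0,"ay":0,"az":-0.125,"hand":0.12},{"x":0.001,"y":-0.003,"z":0.05,"ax":0,"ay":0,"az":-0.125,"hand":0.12},{"x":0.001,"y":-0.003,"z":0.058,"ax":0,"ay":0,"az":-0.125,"hand":0.12},{"x":0.001,"y":-0.003,"z":0.059,"ax":0,"ay":0,"az":-0.125,"hand":0.12},{"x":0.001,"y":-0.003,"z":0.059,"ax":0,"ay":0,"az":-0.125,"hand":0.12}]}}

```text
clock: 5.23
tcp_pos: [0.5463, -0.231, 0.0035]
orientation: [-0.002, 1.0, 0.0, -0.002]
wrist_force: [-0.2, 0.1, -0.6]
finger_gap: 0.0102
```

```bash
python3 - <<'E'
from h import *
np.set_printoptions(precision=4,suppress=True)
s=status.get_state(); print(s["tcp_pos"],s["orientation"],s["wrist_force"],s["finger_gap"])
E
```

```text
[ 0.5463 -0.231   0.0035] [-0.0021  1.      0.0003 -0.0022] [-0.2084  0.1126 -0.5611] 0.010197700345224487
```

Call:
{"op": "carry_out", "data": {"plan": [{"x":0.001,"y":-0.015,"z":0,"ax":0,"ay":0,"az":0,"hand":0.12},{"x":0.001,"y":-0.023,"z":0,"ax":0,"ay":0,"az":0,"hand":0.12},{"x":0.001,"y":-0.028,"z":0,"ax":0,"ay":0,"az":0,"hand":0.12},{"x":0.001,"y":-0.036,"z":0,"ax":0,"ay":0,"az":0,"hand":0.12},{"x":0.001,"y":-0.046,"z":0,"ax":0,"ay":0,"az":0,"hand":0.12},{"x":0.001,"y":-0.056,"z":0,"ax":0,"ay":0,"az":0,"hand":0.12},{"x":0.001,"y":-0.066,"z":0,"ax":0,"ay":0,"az":0,"hand":0.12},{"x":0.001,"y":-0.076,"z":0,"ax":0,"ay":0,"az":0,"hand":0.12},{"x":0.001,"y":-0.086,"z":0,"ax":0,"ay":0,"az":0,"hand":0.12},{"x":0.001,"y":-0.096,"z":0,"ax":0,"ay":0,"az":0,"hand":0.12},{"x":0.001,"y":-0.103,"z":0,"ax":0,"ay":0,"az":0,"hand":0.12},{"x":0.001,"y":-0.107,"z":0,"ax":0,"ay":0,"az":0,"hand":0.12}]}}

```text
clock: 6.23
tcp_pos: [0.5471, -0.1227, 0.0038]
orientation: [-0.002, 1.0, 0.001, -0.002]
wrist_force: [0.0, -0.0, -0.8]
finger_gap: 0.0101
```

```bash
python3 - <<'E'
from h import *
np.set_printoptions(precision=4,suppress=True)
o=snap(4); s=status.get_state(); print(s["tcp_pos"],s["wrist_force"],s["finger_gap"])
for n in o: print(n,wedge(o[n])[0])
crop(o["scene"],200,130,400,280,4,"s4c"); crop(o["top"],170,130,370,280,4,"t4c")
E
```

```text
[ 0.5472 -0.1231  0.0038] [-0.6221  0.496   0.7765] 0.01027214547521099
scene [[276, 240], [271, 242], [271, 248]]
top [[252, 199], [255, 195], [260, 203], [262, 195], [269, 198], [271, 194], [274, 201], [271, 194], [280, 194], [284, 188], [276, 188], [281, 190], [279, 194], [270, 190], [269, 196], [264, 192], [268, 188], [258, 188], [262, 194]]
```

View pics/s4c.png

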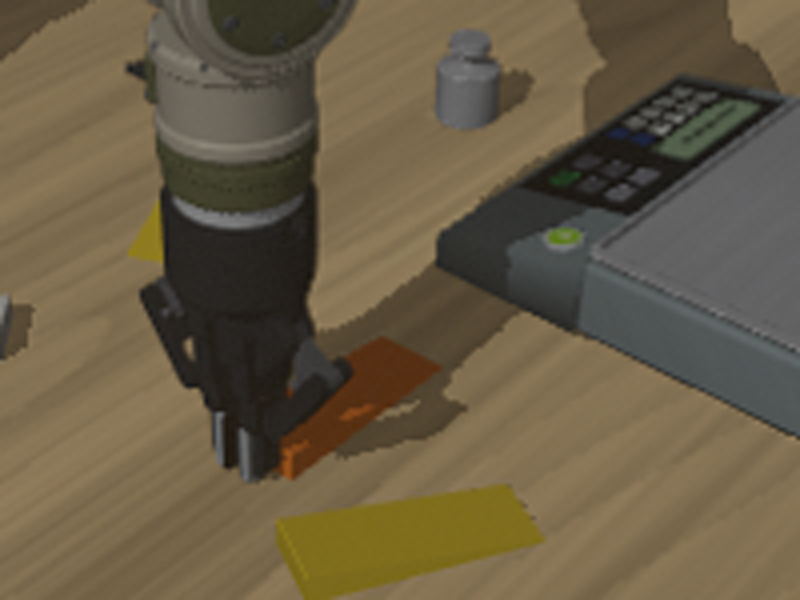

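View pics/t4c.png

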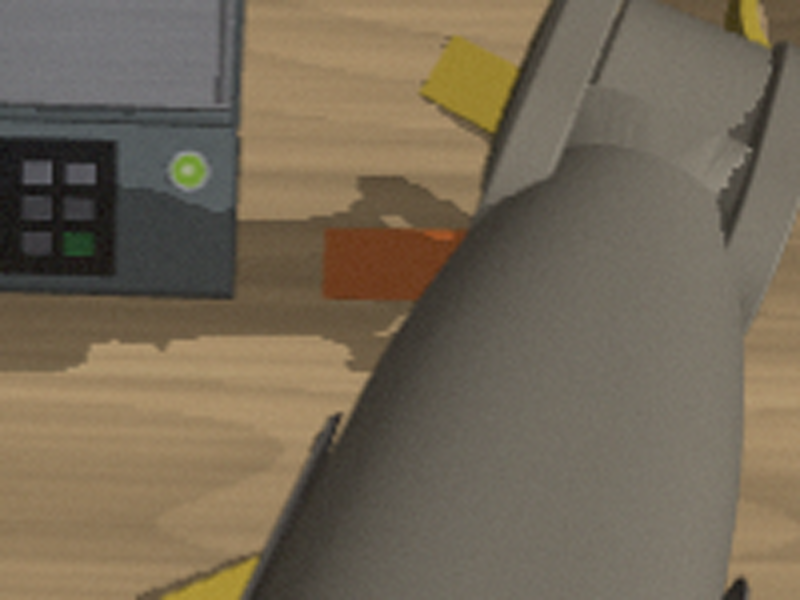

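Call:
{"op": "carry_out", "data": {"plan": [{"x":0.001,"y":-0.004,"z":0,"ax":0,"ay":0,"az":0,"hand":0.12},{"x":0.001,"y":-0.012,"z":0,"ax":0,"ay":0,"az":0,"hand":0.12},{"x":0.001,"y":-0.022,"z":0,"ax":0,"ay":0,"az":0,"hand":0.12},{"x":0.001,"y":-0.032,"z":0,"ax":0,"ay":0,"az":0,"hand":0.12},{"x":0.001,"y":-0.042,"z":0,"ax":0,"ay":0,"az":0,"hand":0.12},{"x":0.001,"y":-0.052,"z":0,"ax":0,"ay":0,"az":0,"hand":0.12},{"x":0.001,"y":-0.062,"z":0,"ax":0,"ay":0,"az":0,"hand":0.12},{"x":0.001,"y":-0.072,"z":0,"ax":0,"ay":0,"az":0,"hand":0.12},{"x":0.001,"y":-0.082,"z":0,"ax":0,"ay":0,"az":0,"hand":0.12},{"x":0.001,"y":-0.092,"z":0,"ax":0,"ay":0,"az":0,"hand":0.12},{"x":0.001,"y":-0.102,"z":0,"ax":0,"ay":0,"az":0,"hand":0.12},{"x":0.001,"y":-0.11,"z":0,"ax":0,"ay":0,"az":0,"hand":0.12}]}}

```text
clock: 7.33
tcp_pos: [0.5479, -0.0119, 0.0043]
orientation: [-0.002, 1.0, 0.001, -0.002]
wrist_force: [0.1, -0.1, -1.1]
finger_gap: 0.0105
```

```bash
python3 - <<'E'
from h import *
np.set_printoptions(precision=4,suppress=True)
o=snap(5); s=status.get_state(); print(s["tcp_pos"],s["wrist_force"],s["finger_gap"])
crop(o["scene"],230,130,430,280,4,"s5c"); crop(o["top"],150,130,350,280,4,"t5c")
print(plane("top",[[251.2,187.5],[251.2,204.5]],.002))
E
```

```text
[ 0.5478 -0.0116  0.0043] [ 0.2249 -0.2597  0.0777] 0.01035302314500771
[[0.5671 0.0179 0.002 ]
 [0.5237 0.0165 0.002 ]]
```

View pics/s5c.png

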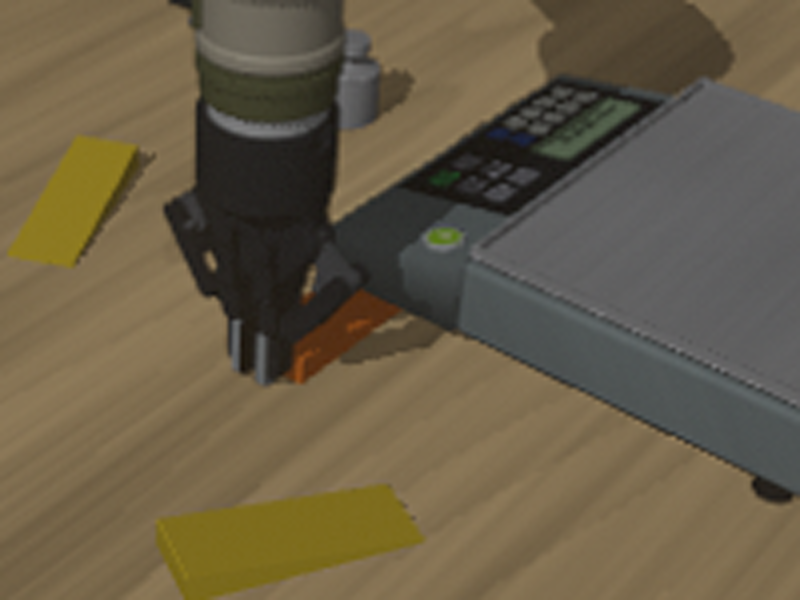

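View pics/t5c.png

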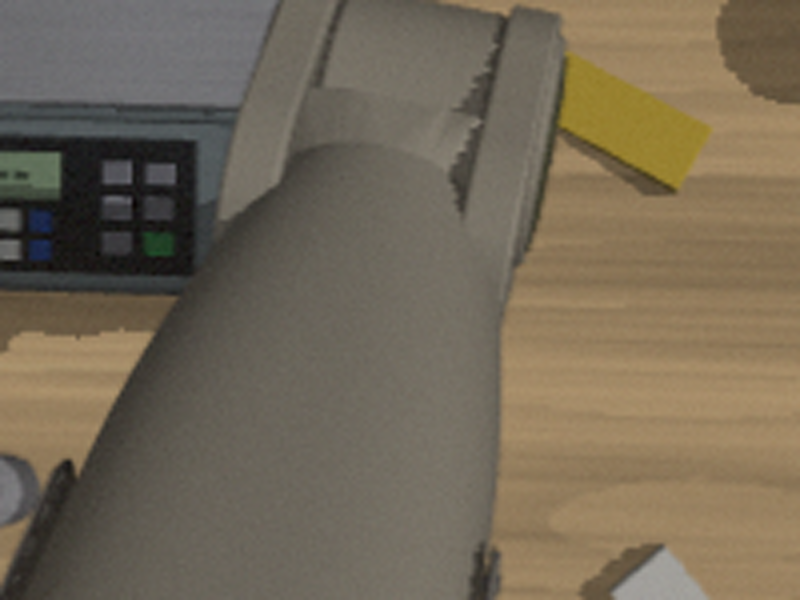

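Call:
{"op": "carry_out", "data": {"plan": [{"x":0,"y":-0.004,"z":0,"ax":0,"ay":0,"az":0,"hand":0.12},{"x":0,"y":-0.009,"z":0,"ax":0,"ay":0,"az":0,"hand":0.12},{"x":0,"y":-0.014,"z":0,"ax":0,"ay":0,"az":0,"hand":0.12},{"x":0,"y":-0.018,"z":0,"ax":0,"ay":0,"az":0,"hand":0.12},{"x":0,"y":-0.021,"z":0,"ax":0,"ay":0,"az":0,"hand":0.12},{"x":0,"y":-0.023,"z":0,"ax":0,"ay":0,"az":0,"hand":0.12},{"x":0,"y":-0.024,"z":0,"ax":0,"ay":0,"az":0,"hand":0.12},{"x":0,"y":-0.025,"z":0,"ax":0,"ay":0,"az":0,"hand":0.12}]}}

```text
clock: 8.1
tcp_pos: [0.5477, 0.0134, 0.0044]
orientation: [-0.002, 1.0, 0.002, -0.002]
wrist_force: [-1.0, -0.1, -0.3]
finger_gap: 0.0099
```

Call:
{"op": "carry_out", "data": {"plan": [{"x":0,"y":-0.001,"z":0,"ax":0,"ay":0,"az":0,"hand":0.12},{"x":0,"y":-0.0015,"z":0,"ax":0,"ay":0,"az":0,"hand":0.12},{"x":0,"y":-0.002,"z":0,"ax":0,"ay":0,"az":0,"hand":0.12}]}}

```text
clock: 8.35
tcp_pos: [0.5477, 0.0154, 0.0044]
orientation: [-0.002, 1.0, 0.002, -0.003]
wrist_force: [-0.4, 0.2, 0.2]
finger_gap: 0.01
```

Call:
{"op": "carry_out", "data": {"plan": [{"x":0,"y":-0.0005,"z":0,"ax":0,"ay":0,"az":0,"hand":0.12},{"x":0,"y":-0.001,"z":0,"ax":0,"ay":0,"az":0,"hand":0.12},{"x":0,"y":-0.0015,"z":0,"ax":0,"ay":0,"az":0,"hand":0.12}]}}

```text
clock: 8.6
tcp_pos: [0.5477, 0.0168, 0.0044]
orientation: [-0.002, 1.0, 0.002, -0.002]
wrist_force: [-0.1, -0.3, -0.3]
finger_gap: 0.0102
```

Call:
{"op": "carry_out", "data": {"plan": [{"x":0,"y":-0.0005,"z":0,"ax":0,"ay":0,"az":0,"hand":0.12},{"x":0,"y":-0.001,"z":0,"ax":0,"ay":0,"az":0,"hand":0.12},{"x":0,"y":-0.001,"z":0,"ax":0,"ay":0,"az":0,"hand":0.12}]}}

```text
clock: 8.85
tcp_pos: [0.5477, 0.018, 0.0044]
orientation: [-0.002, 1.0, 0.002, -0.002]
wrist_force: [-0.8, 0.5, -0.0]
finger_gap: 0.0104
```

Call:
{"op": "carry_out", "data": {"plan": [{"x":0,"y":-0.0005,"z":0,"ax":0,"ay":0,"az":0,"hand":0.12},{"x":0,"y":-0.001,"z":0,"ax":0,"ay":0,"az":0,"hand":0.12},{"x":0,"y":-0.001,"z":0,"ax":0,"ay":0,"az":0,"hand":0.12}]}}

```text
clock: 9.1
tcp_pos: [0.5477, 0.019, 0.0044]
orientation: [-0.002, 1.0, 0.002, -0.002]
wrist_force: [-0.0, -0.6, 0.3]
finger_gap: 0.0104
```

Call:
{"op": "carry_out", "data": {"plan": [{"x":0,"y":-0.0005,"z":0,"ax":0,"ay":0,"az":0,"hand":0.12},{"x":0,"y":-0.001,"z":0,"ax":0,"ay":0,"az":0,"hand":0.12},{"x":0,"y":-0.001,"z":0,"ax":0,"ay":0,"az":0,"hand":0.12}]}}

```text
clock: 9.35
tcp_pos: [0.5477, 0.0202, 0.0044]
orientation: [-0.002, 1.0, 0.002, -0.002]
wrist_force: [-0.4, 0.3, 0.1]
finger_gap: 0.0101
```

Call:
{"op": "carry_out", "data": {"plan": [{"x":0,"y":-0.0005,"z":0,"ax":0,"ay":0,"az":0,"hand":0.12},{"x":0,"y":-0.001,"z":0,"ax":0,"ay":0,"az":0,"hand":0.12},{"x":0,"y":-0.001,"z":0,"ax":0,"ay":0,"az":0,"hand":0.12}]}}

```text
clock: 9.6
tcp_pos: [0.5477, 0.0211, 0.0044]
orientation: [-0.002, 1.0, 0.002, -0.002]
wrist_force: [-0.3, -0.4, -0.1]
finger_gap: 0.0103
```

Call:
{"op": "carry_out", "data": {"plan": [{"x":0,"y":-0.0005,"z":0,"ax":0,"ay":0,"az":0,"hand":0.12},{"x":0,"y":-0.001,"z":0,"ax":0,"ay":0,"az":0,"hand":0.12},{"x":0,"y":-0.001,"z":0,"ax":0,"ay":0,"az":0,"hand":0.12}]}}

```text
clock: 9.85
tcp_pos: [0.5477, 0.022, 0.0044]
orientation: [-0.002, 1.0, 0.002, -0.002]
wrist_force: [0.7, -1.6, -0.9]
finger_gap: 0.01
```

Call:
{"op": "carry_out", "data": {"plan": [{"x":0,"y":-0.0005,"z":0,"ax":0,"ay":0,"az":0,"hand":0.12},{"x":0,"y":-0.001,"z":0,"ax":0,"ay":0,"az":0,"hand":0.12},{"x":0,"y":-0.001,"z":0,"ax":0,"ay":0,"az":0,"hand":0.12}]}}

```text
clock: 10.1
tcp_pos: [0.5477, 0.0227, 0.0044]
orientation: [-0.002, 1.0, 0.002, -0.002]
wrist_force: [-0.3, -3.9, -1.4]
finger_gap: 0.0104
```

```bash
python3 - <<'E'
from h import *
np.set_printoptions(precision=4,suppress=True)
o=snap(6); s=status.get_state(); print(s["tcp_pos"],s["wrist_force"],s["finger_gap"])
crop(o["scene"],260,150,360,225,8,"s6c")
E
```

```text
[0.5478 0.0227 0.0044] [ 1.5289 -3.0942  0.2682] 0.010120369650032157
```

View pics/s6c.png

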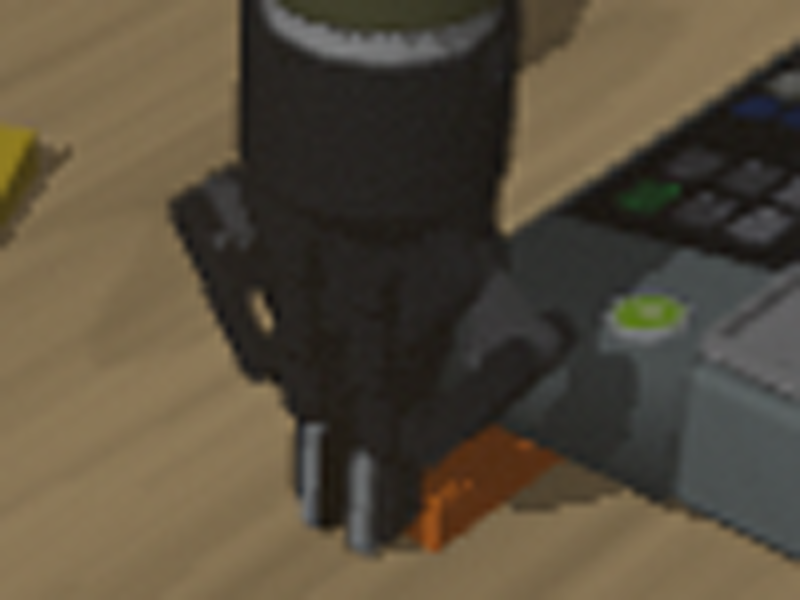

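Call:
{"op": "carry_out", "data": {"plan": [{"x":0,"y":-0.0005,"z":0,"ax":0,"ay":0,"az":0,"hand":0.12},{"x":0,"y":-0.001,"z":0,"ax":0,"ay":0,"az":0,"hand":0.12},{"x":0,"y":-0.001,"z":0,"ax":0,"ay":0,"az":0,"hand":0.12}]}}

```text
clock: 10.45
tcp_pos: [0.5478, 0.0233, 0.0045]
orientation: [-0.001, 1.0, 0.001, -0.002]
wrist_force: [-0.4, -5.5, -1.1]
finger_gap: 0.0101
```

Call:
{"op": "carry_out", "data": {"plan": [{"x":0,"y":-0.0005,"z":0,"ax":0,"ay":0,"az":0,"hand":0.12},{"x":0,"y":-0.001,"z":0,"ax":0,"ay":0,"az":0,"hand":0.12},{"x":0,"y":-0.001,"z":0,"ax":0,"ay":0,"az":0,"hand":0.12}]}}

```text
clock: 10.7
tcp_pos: [0.5478, 0.0237, 0.0045]
orientation: [-0.001, 1.0, 0.001, -0.002]
wrist_force: [-0.6, -6.7, -0.1]
finger_gap: 0.0103
```

```bash
python3 - <<'E'
from h import *
np.set_printoptions(precision=4,suppress=True)
for i in range(3):
  viewer.read_camera("top"); s=status.get_state(); print(s["tcp_pos"],s["wrist_force"])
E
```

```text
[0.5478 0.0237 0.0045] [-0.2283 -6.1546  0.3157]
[0.5478 0.0237 0.0045] [ 0.3893 -6.0149 -0.3709]
[0.5478 0.0237 0.0045] [-0.2004 -6.4097 -1.3721]
```

Call:
{"op": "carry_out", "data": {"plan": [{"x":0,"y":0.002,"z":0,"ax":0,"ay":0,"az":0,"hand":0.12},{"x":0,"y":0.006,"z":0,"ax":0,"ay":0,"az":0,"hand":0.12},{"x":0,"y":0.015,"z":0,"ax":0,"ay":0,"az":0,"hand":0.12},{"x":0,"y":0.03,"z":-0.01,"ax":0,"ay":0,"az":0,"hand":0},{"x":0,"y":0.04,"z":-0.04,"ax":0,"ay":0,"az":0,"hand":0},{"x":0,"y":0.05,"z":-0.07,"ax":0,"ay":0,"az":0,"hand":0},{"x":0,"y":0.06,"z":-0.1,"ax":0,"ay":0,"az":0,"hand":0},{"x":0,"y":0.08,"z":-0.12,"ax":0,"ay":0,"az":0,"hand":0},{"x":0,"y":0.11,"z":-0.14,"ax":0,"ay":0,"az":0,"hand":0},{"x":0,"y":0.14,"z":-0.15,"ax":0,"ay":0,"az":0,"hand":0},{"x":0,"y":0.14,"z":-0.15,"ax":0,"ay":0,"az":0,"hand":0}]}}

```text
clock: 11.77
tcp_pos: [0.5511, -0.1219, 0.1575]
orientation: [0.001, 1.0, -0.001, 0.001]
wrist_force: [1.0, -0.7, 0.7]
finger_gap: 0.0001
```

```bash
python3 - <<'E'
from h import *
np.set_printoptions(precision=4,suppress=True)
o=snap(7); s=status.get_state(); print(s["tcp_pos"],s["wrist_force"],s["finger_gap"])
a=cv2.imread("pics/scene7.png")[130:260,270:450]; b=cv2.imread("pics/top7.png")[60:215,105:285]
f=lambda a:cv2.resize(a,(400,300),interpolation=cv2.INTER_CUBIC)
cv2.imwrite("pics/c7.png",np.hstack([f(a),f(b)]))
for n in o: print(n,wedge(o[n])[0])
d=cv2.absdiff(cv2.imread("pics/scene0.png"),cv2.imread("pics/scene7.png")).max(2)
cv2.imwrite("pics/d7.png",d)
E
```

```text
[ 0.5491 -0.1178  0.1547] [-0.1596  0.3531 -0.3227] -0.00024864131212331105
scene [[325, 206], [320, 204], [306, 211], [301, 205], [301, 211], [314, 217]]
top [[229, 187], [230, 192], [243, 194], [243, 186]]
```

View pics/c7.png

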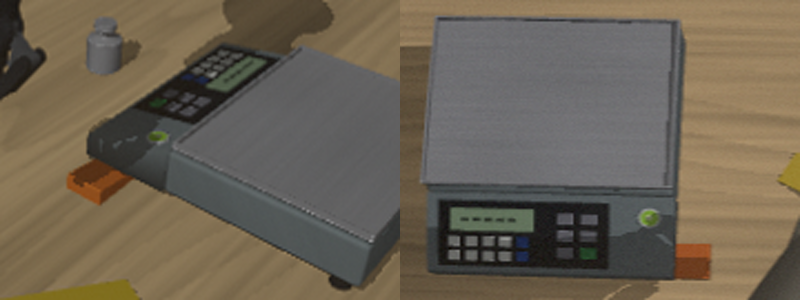

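View pics/d7.png

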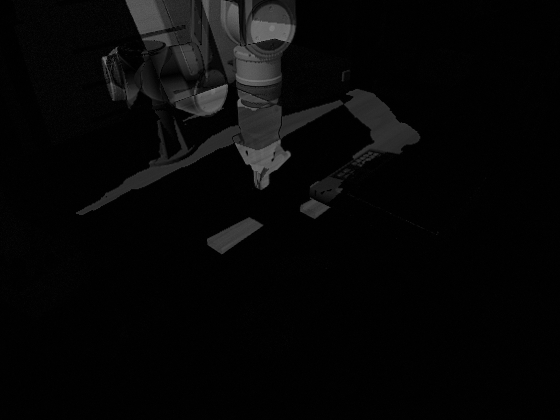

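Call:
{"op": "carry_out", "data": {"plan": [{"x":0,"y":-0.018,"z":0,"ax":0,"ay":0.05,"az":0,"hand":0},{"x":0,"y":-0.04,"z":0,"ax":0,"ay":0.1,"az":0,"hand":0},{"x":0,"y":-0.065,"z":0,"ax":0,"ay":0.157,"az":0,"hand":0},{"x":0,"y":-0.09,"z":0.01,"ax":0,"ay":0.157,"az":0,"hand":0},{"x":0,"y":-0.12,"z":0.02,"ax":0,"ay":0.157,"az":0,"hand":0},{"x":0,"y":-0.15,"z":0.035,"ax":0,"ay":0.157,"az":0,"hand":0},{"x":-0.001,"y":-0.18,"z":0.05,"ax":0,"ay":0.157,"az":0,"hand":0},{"x":-0.001,"y":-0.205,"z":0.06,"ax":0,"ay":0.157,"az":0,"hand":0},{"x":-0.001,"y":-0.216,"z":0.07,"ax":0,"ay":0.157,"az":0,"hand":0},{"x":-0.001,"y":-0.216,"z":0.08,"ax":0,"ay":0.157,"az":0,"hand":0},{"x":-0.001,"y":-0.216,"z":0.08,"ax":0,"ay":0.157,"az":0,"hand":0}]}}

```text
clock: 12.78
tcp_pos: [0.5454, 0.0991, 0.0723]
orientation: [-0.001, 0.997, 0.001, 0.074]
wrist_force: [-0.5, 0.4, -0.1]
finger_gap: 0.0001
```

```bash
python3 - <<'E'
from h import *
np.set_printoptions(precision=4,suppress=True)
o=snap(8); s=status.get_state(); print(s["tcp_pos"],s["orientation"],s["wrist_force"],s["finger_gap"])
crop(o["scene"],260,110,400,215,5,"s8c")
from scipy.spatial.transform import Rotation as R
q=s["orientation"];M=R.from_quat(q[[1,2,3,0]]).as_matrix();print(M)
print("to 6 mm above:",M.T@(np.array([.548,.098,.060])-s["tcp_pos"]))
print("world 1mm down:",M.T@[0,0,-.001])
E
```

```text
[0.5472 0.0978 0.0744] [-0.0009  0.9971 -0.0002  0.0758] [-0.415   0.1947  0.4389] -0.000232097747708981
[[ 0.9885 -0.0003  0.1512]
 [-0.0006 -1.      0.0017]
 [ 0.1512 -0.0018 -0.9885]]
to 6 mm above: [-0.0014 -0.0002  0.0144]
world 1mm down: [-0.0002  0.      0.001 ]
```

View pics/s8c.png

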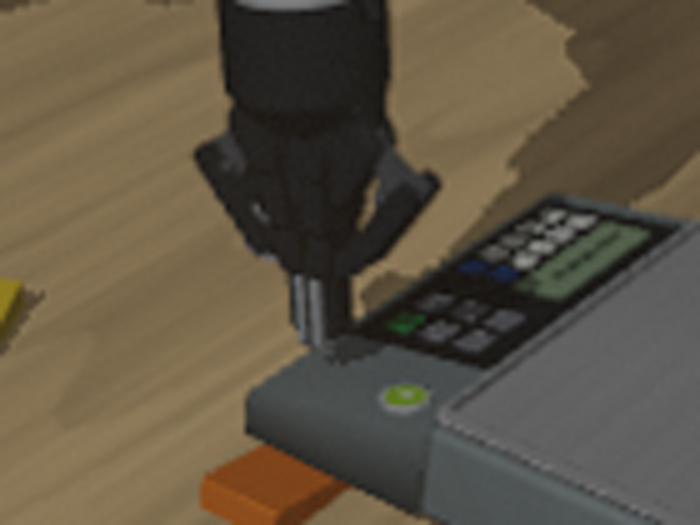

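Call:
{"op": "carry_out", "data": {"plan": [{"x":-0.001,"y":0,"z":0.006,"ax":0,"ay":0,"az":0,"hand":0},{"x":-0.0015,"y":0,"z":0.011,"ax":0,"ay":0,"az":0,"hand":0},{"x":-0.0015,"y":0,"z":0.014,"ax":0,"ay":0,"az":0,"hand":0},{"x":-0.002,"y":0,"z":0.0165,"ax":0,"ay":0,"az":0,"hand":0},{"x":-0.002,"y":0,"z":0.017,"ax":0,"ay":0,"az":0,"hand":0}]}}

```text
clock: 13.3
tcp_pos: [0.5475, 0.0973, 0.0568]
orientation: [-0.001, 0.997, -0.001, 0.075]
wrist_force: [-1.1, -0.8, 0.2]
finger_gap: 0.0001
```

Call:
{"op": "carry_out", "data": {"plan": [{"x":0,"y":0,"z":0.0005,"ax":0,"ay":0,"az":0,"hand":0},{"x":0,"y":0,"z":0.001,"ax":0,"ay":0,"az":0,"hand":0},{"x":0,"y":0,"z":0.0015,"ax":0,"ay":0,"az":0,"hand":0}]}}

```text
clock: 13.55
tcp_pos: [0.5479, 0.0973, 0.0554]
orientation: [-0.001, 0.997, -0.001, 0.076]
wrist_force: [-1.0, -0.4, 0.3]
finger_gap: -0.0002
```

Call:
{"op": "carry_out", "data": {"plan": [{"x":0,"y":0,"z":0.0005,"ax":0,"ay":0,"az":0,"hand":0},{"x":0,"y":0,"z":0.001,"ax":0,"ay":0,"az":0,"hand":0}]}}

```text
clock: 13.72
tcp_pos: [0.5482, 0.0973, 0.0546]
orientation: [-0.001, 0.997, -0.001, 0.076]
wrist_force: [1.0, -0.6, -0.2]
finger_gap: -0.0003
```

Call:
{"op": "carry_out", "data": {"plan": [{"x":0,"y":0,"z":0.0005,"ax":0,"ay":0,"az":0,"hand":0},{"x":0,"y":0,"z":0.0007,"ax":0,"ay":0,"az":0,"hand":0}]}}

```text
clock: 13.88
tcp_pos: [0.5483, 0.0974, 0.0543]
orientation: [-0.001, 0.997, -0.001, 0.076]
wrist_force: [-2.6, -0.5, 5.8]
finger_gap: -0.0001
```

Call:
{"op": "carry_out", "data": {"plan": [{"x":0,"y":0,"z":0.0005,"ax":0,"ay":0,"az":0,"hand":0},{"x":0,"y":0,"z":0.0007,"ax":0,"ay":0,"az":0,"hand":0}]}}

```text
clock: 14.05
tcp_pos: [0.5483, 0.0974, 0.0543]
orientation: [-0.001, 0.997, -0.001, 0.076]
wrist_force: [-5.1, -1.1, 9.0]
finger_gap: 0.0001
```

Call:
{"op": "carry_out", "data": {"plan": [{"x":-0.0005,"y":0,"z":0.0005,"ax":0,"ay":0,"az":0,"hand":0},{"x":-0.0005,"y":0,"z":0.0005,"ax":0,"ay":0,"az":0,"hand":0},{"x":-0.0005,"y":0,"z":0.0005,"ax":0,"ay":0,"az":0,"hand":0},{"x":-0.0005,"y":0,"z":0.0005,"ax":0,"ay":0,"az":0,"hand":0}]}}

```text
clock: 14.38
tcp_pos: [0.5483, 0.0974, 0.0543]
orientation: [-0.001, 0.997, -0.001, 0.077]
wrist_force: [-1.6, -0.7, 6.1]
finger_gap: 0.0003
```

```bash
python3 - <<'E'
from h import *
np.set_printoptions(precision=4,suppress=True)
o=snap(9); s=status.get_state(); print(s["tcp_pos"],s["wrist_force"])
crop(o["scene"],260,110,400,215,5,"s9c")
E
```

```text
[0.5483 0.0973 0.0543] [-2.7394 -0.2034  6.7845]
```

View pics/s9c.png

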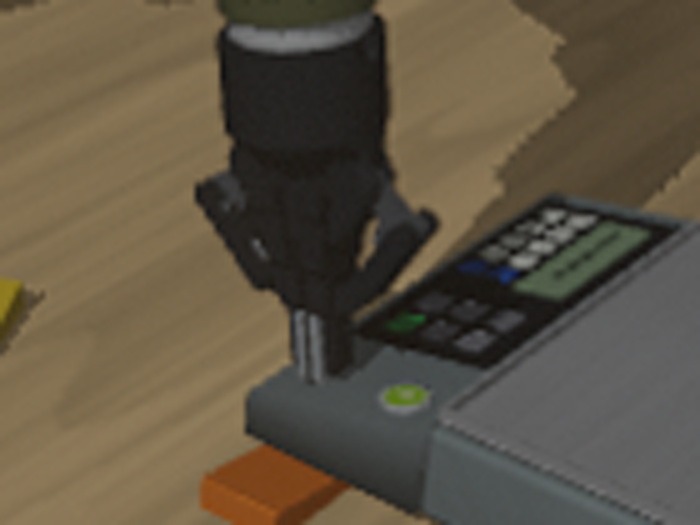

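Call:
{"op": "carry_out", "data": {"plan": [{"x":-0.0005,"y":0,"z":0.0007,"ax":0,"ay":0,"az":0,"hand":0},{"x":-0.0006,"y":0,"z":0.001,"ax":0,"ay":0,"az":0,"hand":0},{"x":-0.0006,"y":0,"z":0.001,"ax":0,"ay":0,"az":0,"hand":0},{"x":-0.0006,"y":0,"z":0.001,"ax":0,"ay":0,"az":0,"hand":0},{"x":-0.0006,"y":0,"z":0.001,"ax":0,"ay":0,"az":0,"hand":0}]}}

```text
clock: 14.9
tcp_pos: [0.5483, 0.0974, 0.0542]
orientation: [-0.001, 0.997, -0.0, 0.077]
wrist_force: [-3.8, -1.4, 8.7]
finger_gap: -0.0
```

Call:
{"op": "carry_out", "data": {"plan": [{"x":0,"y":0,"z":-0.001,"ax":0,"ay":0,"az":0,"hand":0},{"x":0,"y":0,"z":-0.006,"ax":0,"ay":0,"az":0,"hand":0},{"x":0,"y":0,"z":-0.02,"ax":0,"ay":0,"az":0,"hand":0},{"x":0,"y":0,"z":-0.045,"ax":0,"ay":0,"az":0,"hand":0},{"x":0,"y":0.01,"z":-0.07,"ax":0,"ay":0,"az":0,"hand":0},{"x":0,"y":0.04,"z":-0.1,"ax":0,"ay":0,"az":0,"hand":0},{"x":0,"y":0.07,"z":-0.11,"ax":0,"ay":0,"az":0,"hand":0},{"x":0,"y":0.1,"z":-0.12,"ax":0,"ay":0,"az":0,"hand":0},{"x":0,"y":0.13,"z":-0.12,"ax":0,"ay":0,"az":0,"hand":0},{"x":0,"y":0.16,"z":-0.12,"ax":0,"ay":0,"az":0,"hand":0},{"x":0,"y":0.19,"z":-0.12,"ax":0,"ay":0,"az":0,"hand":0},{"x":0,"y":0.2,"z":-0.12,"ax":0,"ay":0,"az":0,"hand":0}]}}

```text
clock: 15.9
tcp_pos: [0.5299, -0.1062, 0.1728]
orientation: [0.0, 0.997, -0.002, 0.078]
wrist_force: [-0.4, 1.0, -0.6]
finger_gap: 0.0003
```

```bash
python3 - <<'E'
from h import *
np.set_printoptions(precision=4,suppress=True)
o=snap(10); s=status.get_state(); print(s["clock"],s["tcp_pos"],s["wrist_force"],s["qvel"])
a=cv2.imread("pics/scene10.png")[130:260,270:450]; b=cv2.imread("pics/top10.png")[60:215,105:285]
f=lambda a:cv2.resize(a,(400,300),interpolation=cv2.INTER_CUBIC)
d=f(cv2.absdiff(cv2.imread("pics/scene0.png"),cv2.imread("pics/scene10.png")))*3
e=f(cv2.absdiff(cv2.imread("pics/scene7.png"),cv2.imread("pics/scene10.png")))*3
cv2.imwrite("pics/c10.png",np.vstack([np.hstack([f(a),f(b)]),np.hstack([d,e])]))
for n in o: print(n,wedge(o[n])[0])
E
```

```text
16.0 [ 0.5296 -0.1044  0.1725] [-0.4062  0.2852 -0.091 ] [ 0.0461 -0.0072 -0.0174  0.0066  0.0118  0.0218]
scene [[301, 205], [301, 211], [312, 217], [325, 206], [315, 200]]
top [[230, 186], [229, 203], [243, 203], [244, 187]]
```

View pics/c10.png

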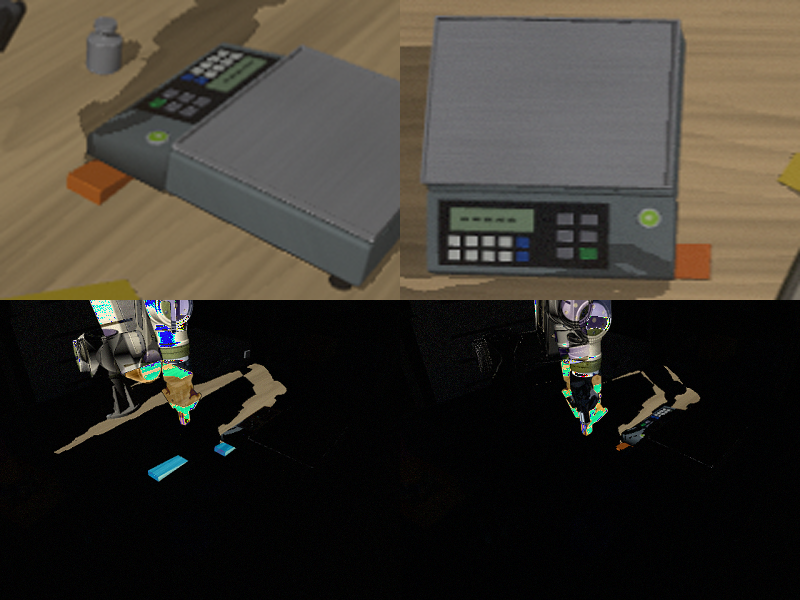

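The wedge is still in place, with its butt at scene (301–325, 200–217) and top (229–244, 186–203). The scale has not visibly moved, nothing else was disturbed, and the robot is clear of everything. Handing in.

```bash
python3 - <<'E'
from h import *
env.hand_in()
E
```

```text
the job is handed in; nothing more can be done
```

The orange wedge is now under the bare foot and tight, and the corner stayed steady when I pressed on it. The job was handed in at about 16 s with the robot clear of everything.

- **Wedge:** I pushed it about 72 mm sideways, then about 227 mm thin edge first by its butt. It met the foot about 2 mm further in than I had estimated from the images. I stopped at about 6.3 N.
- **Press test:** I pressed the casing over the foot with the closed fingertips, tilted to match the panel, at about 9 to 10 N. This includes 4 to 5 N sideways, more than the slope alone would give. The corner held at 54 mm, within about 0.1 mm.
- **Last checks:** Images from before and after show the wedge still in place. The scale and everything else on the bench had not moved, apart from a faint, thin line of difference along one edge of the scale that I took as negligible. I judged level only from the pictures and the press, since the bubble is too small in the images to read.

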